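Tug-test two press dies at a watchmaker's bench

TASK

Tug each of the two press dies straight up out of its holder with about 12 newtons, holding the pull for a moment, to check that it is retained; never pull harder than 20 newtons on a die that holds. One of them is worn and slides out: set it down in the empty gold tray without dropping it. Leave the die that holds in its holder, and do not disturb the other things on the bench.

Things in the scene. Friction and masses are not known exactly. Their poses are not given: they have to be found in the camera images.
- die_1: press die, 60 mm tall, 90 g: round black plastic head 34 mm across, 28 mm tall, on a steel shank 16 x 20 x 32 mm in the socket of holder_1. Origin: centre of the shank's underside; z up; head from z = 32 to 60 mm. Starts upright, head's underside 0.5 to 3.5 mm above the holder. Both look alike: a sound die has a shoulder at its foot that catches under hidden jaws, a worn one has lost it
- die_2: press die, 60 mm tall, 90 g: round black plastic head 34 mm across, 28 mm tall, on a steel shank 16 x 20 x 32 mm in the socket of holder_2. Origin: centre of the shank's underside; z up; head from z = 32 to 60 mm. Starts upright, head's underside 0.5 to 3.5 mm above the holder. Both look alike: a sound die has a shoulder at its foot that catches under hidden jaws, a worn one has lost it
- holder_1: steel die holder, a block 60 x 60 mm, 45 mm tall, with a 23 mm square through socket, fixed to the bench; an 80 x 30 mm foot plate sticks out. Origin: centre of its underside, z up. Keep the fingertips above its top
- holder_2: as holder_1. In each holder hidden sprung jaws make any die drag with 2 to 6 N as it rises. A sound die stops hard, stiff as a wall, when its head's underside is about 6 mm above the holder's top (2.5 to 5.5 mm of rise first), and the pull then climbs fast. A worn one goes on rising at the drag alone, clear after 35 mm
- tray: a shallow, empty, open gold-coloured metal tray, 160 x 120 mm outside and 20 mm tall, walls and floor about 4 mm thick, fixed. Origin: centre of its underside; x along its 160 mm side, y along its 120 mm side, z up
- loupe: a black eye loupe, 36 mm in diameter at its top and 34 mm tall, standing; bystander. Origin: centre of its underside
- watch: a steel watch head without strap, 40 mm in diameter, 11 mm thick, lying face up; bystander. Origin: centre of its underside
- screwdriver: a small screwdriver with a blue handle, 130 mm long, lying on the bench; bystander. Its x axis runs along it
Not all that is in view belongs to the job. Leave any pink look-alike of the die_2 alone. Leave any pink look-alike of the die_1 alone.

How it is judged:
By the outcome, as a careful person would: the job done as asked, in the order asked, and still so for the second after the job is handed in, with the robot touching nothing.
It also fails if it takes over 54 s, if anything falls off the work surface, if the arm or the gripper's body presses on something with over 40 N, if the wrist force passes 120 N, or if a joint passes its speed limit or range.

ROBOT

A 7-joint arm with a two-finger parallel gripper is mounted at the origin on the work surface. World frame = base frame: x ahead of the robot, y to its left, z up, the work surface at z = 0. Lengths are in m, angles in rad, forces in N, time in s.
With the tool pointing down it reaches from about 0.425 to 0.875 m from the base axis. Payload 8.4 kg.
Tool frame: the origin (TCP) lies midway between the tips of the shut fingers; the grasp point (between the pads) lies 19 mm behind it (arm.tcp_to_grasp is the distance from the TCP to the grasp point, in m); z points along the fingers, y is the line along which they close (so a half turn about z gives the same grasp; the last joint's range is limited). The gripper opens to 87 mm and grips with 3 to 60 N. Pads are 19 mm wide; open, the fingers measure 117 mm over their backs; the gripper's body (75 mm by 190 mm) begins 51 mm behind the grasp point.
Start: joints at [-1.407, 0.333, 0.04, 1.465, -0.013, 1.343, -0.059], TCP at [0.169, 0.628, 0.223] pointing down, gripper open.
Joint ranges: [-2.58, 2.58], [-0.38, 2.09], [-1.3, 1.39], [0.25, 2.4], [-1.5, 4.64], [0.08, 2.09], [-2.65, 2.65]. Speed limits (rad/s): [2.22, 2.22, 2.79, 2.79, 3.14, 3.14, 3.14].

INTERFACE

Orientations are given as [roll, pitch, yaw] about the fixed x, y, z axes, in that order (R = Rz(yaw) Ry(pitch) Rx(roll)).
In Python, from plant import arm, eyes gives the robot as it stands. The module is installed in compiled form; this text tells all that it offers.
- The arm moves only by the tool arm_command, never from a script. Its argument "steps" is a list of rows, each a list of 3 entries, a list of its own where there are three numbers: the turn, a rotation vector about the world's x, y, z in units of 8 degrees (1.0 is 8 degrees), then the shift along the world's x, y, z in units of 30 mm (1.0 is 30 mm), then the opening, from -1 (shut) to 1 (fully open). In form: [[[ax, ay, az], [dx, dy, dz], claw], ...]. A call has 1 to 12 rows; each row is the pose to reach, as a shift and turn from the pose commanded when the call began; what a row does not reach only later rows make up. A row lasts 1/10 s, in which the tool goes at most 50 mm and 8.59 degrees, less where a joint would pass 70% of its speed; a pose out of reach is approached as far as the arm can. A call with a gripper value outside its range is refused whole. The fingers move at their own pace and stop on an object; "grip_force" is the grip in N (left out, the last holds). Time passes only in rows, so rows that repeat a pose let the fingers close. It gives the time, the measured TCP pose, the force, the opening and the grip force at its end, in the units of the state.
- arm.state(): the state, without advancing time (a new reading comes with each control period).
- eyes.camera(name): name is "scene" or "top"; returns a dict with "color" (480x640x3 uint8, blue, green, red), "fx", "fy", "cx", "cy" (pixels), "distortion" ([k1, k2, p1, p2, k3] as OpenCV has them; the pictures are not rectified), "T" (4x4, takes a point from camera to world coordinates). Camera axes: x right, y down, z forward; pixel columns grow to the right and rows downward; lengths in m; the calibration is good to about 2 mm. A picture is of the moment at which its call begins. There is no depth.
- arm.close_job(): hands the job in; it is judged then, once.
The state is a dict: "time_s": time; "joint_pos": joint angles; "dq": joint speeds; "joint_torque": joint torques, N m; "tool_pos": TCP position; "ee_rot": TCP orientation; "ft_force": force on the tool from outside, world axes, zero at the start; "wrist_torque": the same for the moment, N m; "opening": finger opening in m; "grip_force": force on a finger pad.
Only numpy, scipy, OpenCV 4.12 (cv2) and the standard library are available. Lean on these libraries where they do the work, as an engineer would, in place of code of your own. Each camera call takes 0.05 s, during which the arm holds its last target. There are 200 camera calls.

## Working session

There is one attempt and no reset: what is moved stays moved. The work goes in short steps, Python scripts to look and compute and a tool call to move; the robot and the scene stay as the last step left them, time stands still between calls to the robot, and variables do not carry over. Pictures are saved under pics/ and viewed, at most 10 in all, crops included, and the job is handed in when it is done.

Besides the shell and the picture viewer there is one more tool, called in YAML: its name, and indented under it one key for each argument. arm_command: Moves the arm, as the interface text tells. Its arguments: {"type":"object","properties":{"steps":{"type":"array"},"grip_force":{"type":"number"}},"required":["steps"]}

```bash
mkdir -p pics; cat > h.py <<'E'
import numpy as np, cv2
from plant import arm, eyes
def ray(c,u,v):
    K=np.array([[c['fx'],0,c['cx']],[0,c['fy'],c['cy']],[0,0,1.]])
    p=cv2.undistortPoints(np.array([[[u,v]]],float),K,np.array(c['distortion'],float))[0,0]
    T=np.array(c['T']); return T[:3,3],T[:3,:3]@np.array([p[0],p[1],1])
def onz(c,u,v,z):
    o,d=ray(c,u,v); return o+d*(z-o[2])/d[2]
E
python3 - <<'E'
from h import *
for n in('top','scene'):
    c=eyes.camera(n); cv2.imwrite(f'pics/{n}0.png',c['color']); print(n,np.round(c['T'],3).tolist(),c['fx'])
s=arm.state(); print({k:np.round(v,3).tolist() for k,v in s.items()})
E
```

```text
top [[-0.011, -0.987, 0.163, 0.424], [-1.0, 0.011, -0.001, 0.035], [-0.001, -0.163, -0.987, 0.943], [0.0, 0.0, 0.0, 1.0]] 511.53592555557884
scene [[0.573, 0.54, -0.616, 1.129], [0.819, -0.371, 0.437, -0.344], [0.008, -0.755, -0.655, 0.617], [0.0, 0.0, 0.0, 1.0]] 471.44447256838515
{'time_s': 0.1, 'joint_pos': [-1.407, 0.334, 0.04, 1.466, -0.013, 1.343, -0.059], 'dq': [-0.0, -0.002, -0.001, 0.0, 0.0, 0.001, 0.0], 'joint_torque': [0.005, -65.781, 1.341, -40.471, -0.06, 0.041, 0.0], 'tool_pos': [0.169, 0.627, 0.222], 'ee_rot': [-3.14, 0.0, 2.879], 'ft_force': [0.133, -0.493, -0.317], 'wrist_torque': [0.004, -0.014, 0.015], 'grip_force': 0.0, 'opening': 0.087}
```

View pics/top0.png

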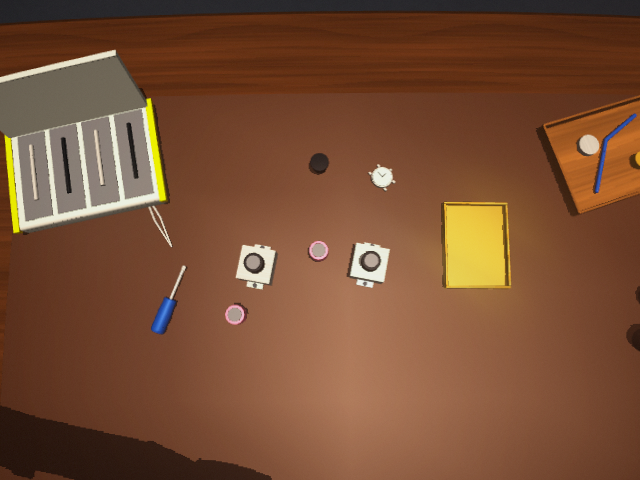

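View pics/scene0.png

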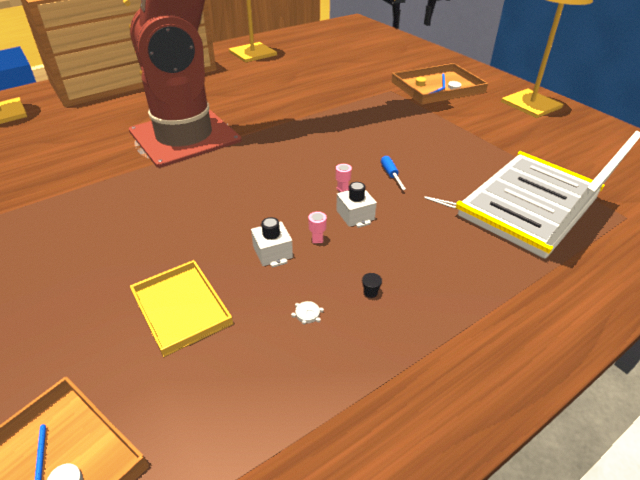

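The top view shows two black dies in pale holders, A at (254,263) and B at (371,261). Pink look-alikes are at (318,250) and (235,314), with the empty gold tray at (477,246). The loupe is at (319,162). The scene view agrees: black heads at (357,190) and (271,227), and pink ones at (344,175) and (317,225) outside any holder. So A and B are the dies. I'll measure them and confirm in a crop.

```bash
python3 - <<'E'
from h import *
t=eyes.camera('top'); s=eyes.camera('scene')
im=t['color']; hsv=cv2.cvtColor(im,cv2.COLOR_BGR2HSV)
cv2.imwrite('pics/crop1.png',cv2.resize(im[210:340,215:415],(800,520),interpolation=cv2.INTER_CUBIC))
def head(c,u,v,r=14):
    p=c['color'][v-r:v+r,u-r:u+r].astype(int)
    m=((p.max(2)<70)&(p.max(2)-p.min(2)<30)).astype(np.uint8)
    k=max(cv2.findContours(m,0,2)[0],key=cv2.contourArea)
    return cv2.minEnclosingCircle(k)[0]+np.array([u-r,v-r]),cv2.minEnclosingCircle(k)[1],cv2.boundingRect(k)
def cap(c,u,v,r=14):
    p=c['color'][v-r:v+r,u-r:u+r].astype(int); mx=p.max(2)
    m=((mx>85)&(mx<215)).astype(np.uint8); 
    n,l,st,ce=cv2.connectedComponentsWithStats(m); i=l[r,r]; return ce[i]+[u-r,v-r],st[i].tolist()
for n,a,b in(('A',(254,263),(357,188)),('B',(371,261),(271,223))):
    for q,(c,p) in(('top',(t,a)),('scene',(s,b))):
        print(n,q,'head',head(c,*p),'cap',cap(c,*p))
    h=cap(t,*a)[0]; print('  cap top at .075',onz(t,*h,.075))
def mask(lo,hi): return cv2.inRange(hsv,lo,hi)
k=max(cv2.findContours(mask((20,120,80),(35,255,255))[:,400:540],0,2)[0],key=cv2.contourArea)+[400,0]
R=cv2.minAreaRect(k); B=cv2.boxPoints(R); w=np.array([onz(t,*p,.02) for p in B])
print('tray',R,w.round(3).tolist(),w.mean(0))
for n,p,z in(('pink1',(318,250),.06),('pink2',(235,314),.06),('loupe',(319,162),.034),('watch',(382,177),.01)): print(n,onz(t,*p,z).round(3))
E
```

```text
A top head (array([253.86206913, 262.51724148]), 10.178356170654297, (4, 4, 20, 20)) cap (array([252.71597633, 261.83431953]), [6, 6, 15, 15, 169])
A scene head (array([356.5       , 191.91666603]), 8.968021392822266, (6, 12, 16, 15)) cap (array([355.82702703, 193.46216216]), [0, 0, 28, 28, 370])
  cap top at .075 [0.52707922 0.16518815 0.075     ]
B top head (array([367. , 263.5]), 8.20071029663086, (4, 10, 12, 14)) cap (array([370.92696629, 260.01685393]), [7, 6, 15, 16, 178])
B scene head (array([270., 229.]), 10.000100135803223, (5, 14, 18, 14)) cap (array([270.90909091, 228.78074866]), [0, 10, 28, 18, 374])
  cap top at .075 [ 0.52807952 -0.03700082  0.075     ]
tray ((477.03717041015625, 244.48660278320312), (86.59793090820312, 64.22993469238281), 88.56790161132812) [[0.642, -0.18, 0.02], [0.644, -0.302, 0.02], [0.482, -0.295, 0.02], [0.481, -0.176, 0.02]] [ 0.56207417 -0.23824933  0.02      ]
pink1 [0.548 0.054 0.06 ]
pink2 [0.439 0.197 0.06 ]
loupe [0.716 0.051 0.034]
watch [ 0.693 -0.067  0.01 ]
```

View pics/crop1.png

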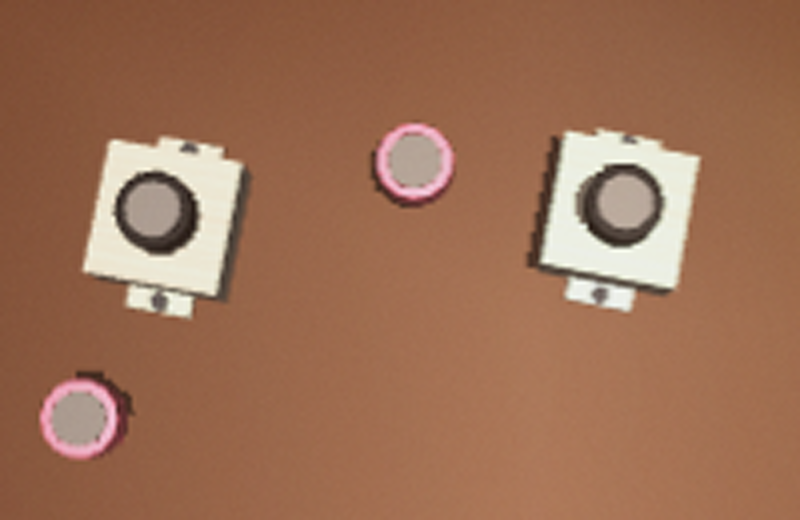

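The crop confirms it: the black-headed dies at (152,208) and (626,202) sit in pale holders. The two pink-rimmed ones at (413,160) and (80,418) stand on the bench. A is at about (0.527, 0.165) and B at (0.528, -0.037). The tray measures 162 x 120 mm, centred at (0.562, -0.238). I'll go above A.

arm_command:
  steps:
    - [[0,0,0],[11.93,-15.4,-2.0],0.4]
    - [[0,0,0],[11.93,-15.4,-2.0],0.4]
    - [[0,0,0],[11.93,-15.4,-2.0],0.4]
    - [[0,0,0],[11.93,-15.4,-2.0],0.4]
    - [[0,0,0],[11.93,-15.4,-2.0],0.4]
    - [[0,0,0],[11.93,-15.4,-2.0],0.4]
    - [[0,0,0],[11.93,-15.4,-2.0],0.4]
    - [[0,0,0],[11.93,-15.4,-2.0],0.4]
    - [[0,0,0],[11.93,-15.4,-2.0],0.4]
    - [[0,0,0],[11.93,-15.4,-2.0],0.4]
    - [[0,0,0],[11.93,-15.4,-2.0],0.4]
    - [[0,0,0],[11.93,-15.4,-2.0],0.4]

```text
time_s: 1.4
tool_pos: [0.5282, 0.1624, 0.1625]
ee_rot: [-3.141, 0.001, 2.877]
ft_force: [0.7, 0.3, -0.1]
opening: 0.0607
grip_force: 0.0
```

```bash
cat >> h.py <<'E'
def proj(c,P):
    T=np.linalg.inv(np.array(c['T'])); K=np.array([[c['fx'],0,c['cx']],[0,c['fy'],c['cy']],[0,0,1.]])
    return cv2.projectPoints(np.array([P],float),cv2.Rodrigues(T[:3,:3])[0],T[:3,3],K,np.array(c['distortion'],float))[0].ravel()
E
python3 - <<'E'
from h import *
s=eyes.camera('scene'); print(arm.state()['tool_pos'])
im=s['color'][110:260,230:430]
cv2.imwrite('pics/crop2.png',cv2.resize(im,(800,600),interpolation=cv2.INTER_CUBIC))
for n,P in(('A',(.527,.165)),('B',(.528,-.037))):
  for z in(.045,.047,.075): print(n,z,proj(s,(*P,z)),(proj(s,(*P,z))-[230,110])*4)
p=arm.state()['tool_pos'];print('tcp',(proj(s,p)-[230,110])*4)
E
```

```text
[0.53095908 0.15679813 0.16205049]
A 0.045 [355.81748991 197.60878235] [503.26995964 350.43512942]
A 0.047 [355.8688992  196.81886146] [503.47559679 347.27544583]
A 0.075 [356.60213475 185.53558309] [506.40853899 302.14233236]
B 0.045 [270.71715437 234.04439789] [162.8686175  496.17759155]
B 0.047 [270.647499   233.22808022] [162.589996   492.91232088]
B 0.075 [269.65212964 221.53938421] [158.60851856 446.15753683]
tcp [507.75610568 158.84243539]
```

View pics/crop2.png

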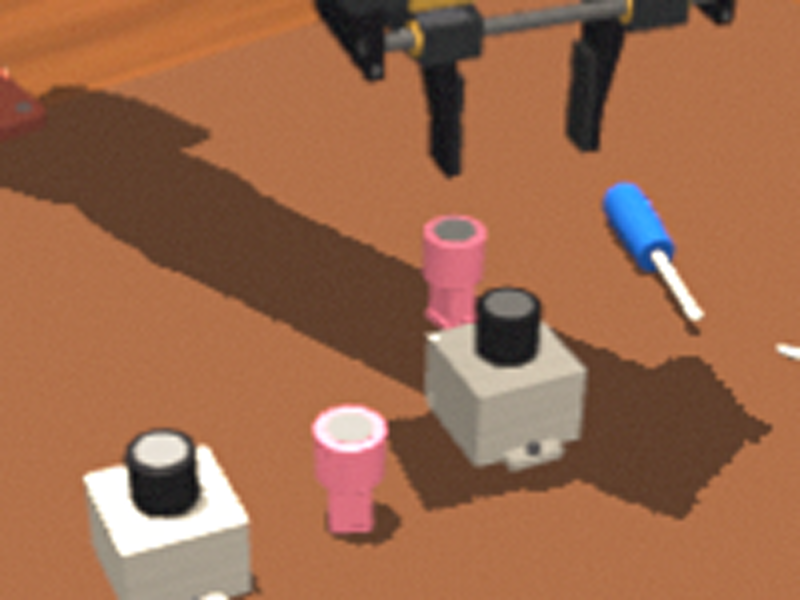

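Cap centres in the crop are A (510,304) and B (162,447), within about 1–2 mm of my predictions. I'll let the arm settle.

arm_command:
  steps:
    - [[0,0,0],[0,0,-1.0],0.4]
    - [[0,0,0],[0,0,-1.0],0.4]
    - [[0,0,0],[0,0,-1.0],0.4]
    - [[0,0,0],[0,0,-1.0],0.4]
    - [[0,0,0],[0,0,-1.0],0.4]

```text
time_s: 1.95
tool_pos: [0.5271, 0.1664, 0.1337]
ee_rot: [3.14, 0.001, 2.88]
ft_force: [-0.3, 0.9, 0.0]
opening: 0.061
grip_force: 0.0
```

arm_command:
  steps:
    - [[0,0,0],[0,-0.03,-0.9],0.4]
    - [[0,0,0],[0,-0.03,-1.6],0.4]
    - [[0,0,0],[0,-0.03,-2.1],0.4]
    - [[0,0,0],[0,-0.03,-2.4],0.4]
    - [[0,0,0],[0,-0.03,-2.6],0.4]
    - [[0,0,0],[0,-0.03,-2.72],0.4]
    - [[0,0,0],[0,-0.03,-2.72],0.4]
    - [[0,0,0],[0,-0.03,-2.72],0.4]

```text
time_s: 2.75
tool_pos: [0.5272, 0.1649, 0.0515]
ee_rot: [3.141, 0.001, 2.879]
ft_force: [0.8, -0.8, -0.2]
opening: 0.0611
grip_force: 0.0
```

arm_command:
  steps:
    - [[0,0,0],[0,0,0],0.1]
    - [[0,0,0],[0,0,0],-0.1]
    - [[0,0,0],[0,0,0],-0.4]
    - [[0,0,0],[0,0,0],-1]
    - [[0,0,0],[0,0,0],-1]
    - [[0,0,0],[0,0,0],-1]
    - [[0,0,0],[0,0,0],-1]
  grip_force: 35

```text
time_s: 3.45
tool_pos: [0.5269, 0.165, 0.0511]
ee_rot: [3.141, 0.0, 2.879]
ft_force: [0.1, 0.0, 1.4]
opening: 0.0335
grip_force: 34.7
```

arm_command:
  steps:
    - [[0,0,0],[0,0,0.01],-1]
    - [[0,0,0],[0,0,0.02],-1]
    - [[0,0,0],[0,0,0.03],-1]
    - [[0,0,0],[0,0,0.04],-1]
    - [[0,0,0],[0,0,0.05],-1]
    - [[0,0,0],[0,0,0.06],-1]
    - [[0,0,0],[0,0,0.06],-1]

```text
time_s: 4.15
tool_pos: [0.5266, 0.1644, 0.0526]
ee_rot: [-3.141, -0.0, 2.879]
ft_force: [0.8, 0.3, -2.8]
opening: 0.0335
grip_force: 34.7
```

arm_command:
  steps:
    - [[0,0,0],[0,0,0.01],-1]
    - [[0,0,0],[0,0,0.02],-1]
    - [[0,0,0],[0,0,0.02],-1]

```text
time_s: 4.45
tool_pos: [0.5267, 0.1645, 0.0533]
ee_rot: [-3.141, -0.0, 2.879]
ft_force: [-0.0, -0.1, -2.9]
opening: 0.0328
grip_force: 34.7
```

arm_command:
  steps:
    - [[0,0,0],[0,0,0.01],-1]
    - [[0,0,0],[0,0,0.02],-1]
    - [[0,0,0],[0,0,0.02],-1]

```text
time_s: 4.75
tool_pos: [0.5267, 0.1646, 0.054]
ee_rot: [-3.141, -0.0, 2.879]
ft_force: [-0.2, -0.6, -4.0]
opening: 0.0335
grip_force: 34.7
```

arm_command:
  steps:
    - [[0,0,0],[0,0,0.01],-1]
    - [[0,0,0],[0,0,0.01],-1]

```text
time_s: 4.95
tool_pos: [0.5268, 0.1647, 0.0543]
ee_rot: [-3.142, -0.0, 2.879]
ft_force: [0.1, -1.4, -2.6]
opening: 0.033
grip_force: 34.7
```

arm_command:
  steps:
    - [[0,0,0],[0,0,0.01],-1]
    - [[0,0,0],[0,0,0.01],-1]

```text
time_s: 5.15
tool_pos: [0.5268, 0.1648, 0.0546]
ee_rot: [3.142, 0.0, 2.879]
ft_force: [0.7, 0.1, -4.4]
opening: 0.0331
grip_force: 34.7
```

arm_command:
  steps:
    - [[0,0,0],[0,0,0.01],-1]
    - [[0,0,0],[0,0,0.01],-1]

```text
time_s: 5.35
tool_pos: [0.5268, 0.1648, 0.0549]
ee_rot: [3.142, 0.0, 2.879]
ft_force: [0.6, -1.0, -2.0]
opening: 0.0335
grip_force: 34.7
```

arm_command:
  steps:
    - [[0,0,0],[0,0,0.01],-1]
    - [[0,0,0],[0,0,0.01],-1]

```text
time_s: 5.55
tool_pos: [0.5268, 0.1649, 0.0552]
ee_rot: [3.141, 0.0, 2.879]
ft_force: [0.1, 0.6, -3.9]
opening: 0.0332
grip_force: 34.7
```

arm_command:
  steps:
    - [[0,0,0],[0,0,0.01],-1]
    - [[0,0,0],[0,0,0.01],-1]

```text
time_s: 5.75
tool_pos: [0.5268, 0.1648, 0.0555]
ee_rot: [3.141, 0.0, 2.879]
ft_force: [-0.6, 0.1, -3.2]
opening: 0.0332
grip_force: 34.7
```

arm_command:
  steps:
    - [[0,0,0],[0,0,0.01],-1]
    - [[0,0,0],[0,0,0.01],-1]

```text
time_s: 5.95
tool_pos: [0.5267, 0.1649, 0.0557]
ee_rot: [3.142, -0.0, 2.879]
ft_force: [0.1, 0.1, -4.1]
opening: 0.033
grip_force: 34.7
```

arm_command:
  steps:
    - [[0,0,0],[0,0,0.01],-1]
    - [[0,0,0],[0,0,0.01],-1]

```text
time_s: 6.15
tool_pos: [0.5265, 0.1649, 0.0558]
ee_rot: [-3.141, -0.0, 2.879]
ft_force: [0.4, -0.6, -6.2]
opening: 0.0335
grip_force: 34.7
```

arm_command:
  steps:
    - [[0,0,0],[0,0,0.005],-1]
    - [[0,0,0],[0,0,0.005],-1]

```text
time_s: 6.35
tool_pos: [0.5264, 0.1649, 0.0559]
ee_rot: [-3.141, -0.001, 2.879]
ft_force: [0.6, 1.2, -10.1]
opening: 0.0335
grip_force: 34.7
```

arm_command:
  steps:
    - [[0,0,0],[0,0,0.004],-1]
    - [[0,0,0],[0,0,0.004],-1]

```text
time_s: 6.55
tool_pos: [0.5264, 0.1648, 0.0559]
ee_rot: [-3.141, -0.001, 2.879]
ft_force: [1.1, 2.3, -13.4]
opening: 0.0332
grip_force: 34.7
```

arm_command:
  steps:
    - [[0,0,0],[0,0,0],-1]
    - [[0,0,0],[0,0,0],-1]
    - [[0,0,0],[0,0,0],-1]

```text
time_s: 6.85
tool_pos: [0.5264, 0.1648, 0.056]
ee_rot: [-3.141, -0.001, 2.879]
ft_force: [0.2, 3.5, -15.5]
opening: 0.0331
grip_force: 34.7
```

arm_command:
  steps:
    - [[0,0,0],[0,0,-0.008],-1]
    - [[0,0,0],[0,0,-0.008],-1]

```text
time_s: 7.05
tool_pos: [0.5267, 0.1648, 0.056]
ee_rot: [-3.141, -0.0, 2.879]
ft_force: [0.7, 2.7, -14.8]
opening: 0.0331
grip_force: 34.7
```

arm_command:
  steps:
    - [[0,0,0],[0,0,-0.008],-1]
    - [[0,0,0],[0,0,-0.008],-1]

```text
time_s: 7.25
tool_pos: [0.5269, 0.1647, 0.056]
ee_rot: [3.142, 0.0, 2.879]
ft_force: [0.7, 1.8, -11.7]
opening: 0.033
grip_force: 34.7
```

arm_command:
  steps:
    - [[0,0,0],[0,0,0.002],-1]
    - [[0,0,0],[0,0,0.002],-1]
    - [[0,0,0],[0,0,0.002],-1]

```text
time_s: 7.55
tool_pos: [0.5268, 0.1647, 0.0559]
ee_rot: [-3.142, 0.0, 2.879]
ft_force: [-0.5, 2.4, -12.3]
opening: 0.0332
grip_force: 34.7
```

Die A holds: it stopped after about 4.8 mm, and I held roughly 12–15 N for about 1 s. I'll lower it back and release.

arm_command:
  steps:
    - [[0,0,0],[0,0,-0.03],-1]
    - [[0,0,0],[0,0,-0.06],-1]
    - [[0,0,0],[0,0,-0.09],-1]
    - [[0,0,0],[0,0,-0.12],-1]
    - [[0,0,0],[0,0,-0.14],-1]
    - [[0,0,0],[0,0,-0.15],-1]
    - [[0,0,0],[0,0,-0.155],-1]
    - [[0,0,0],[0,0,-0.155],-1]

```text
time_s: 8.35
tool_pos: [0.5269, 0.1649, 0.0513]
ee_rot: [3.141, 0.0, 2.879]
ft_force: [0.5, -0.3, 2.3]
opening: 0.0333
grip_force: 34.7
```

arm_command:
  steps:
    - [[0,0,0],[0,0,0],-0.1]
    - [[0,0,0],[0,0,0],0.1]
    - [[0,0,0],[0,0,0],0.4]
    - [[0,0,0],[0,0,0],0.4]
    - [[0,0,0],[0,0,0],0.4]

```text
time_s: 8.85
tool_pos: [0.5267, 0.1647, 0.0512]
ee_rot: [-3.141, -0.0, 2.879]
ft_force: [0.3, 1.0, -0.3]
opening: 0.0589
grip_force: 0.0
```

arm_command:
  steps:
    - [[0,0,0],[0,0,0.4],0.4]
    - [[0,0,0],[0,0,1.3],0.4]
    - [[0,0,0],[0,0,2.3],0.4]
    - [[0,0,0],[0,0,3],0.4]
    - [[0,0,0],[0,0,3],0.4]
    - [[0,0,0],[0,0,3],0.4]

```text
time_s: 9.45
tool_pos: [0.527, 0.1649, 0.1421]
ee_rot: [3.141, 0.001, 2.879]
ft_force: [-1.0, 0.1, 0.5]
opening: 0.0612
grip_force: 0.0
```

Move to B (0.528, -0.037), a shift of (+0.001, -0.202): 0.03 and -6.73 units.

arm_command:
  steps:
    - [[0,0,0],[0.03,-0.8,0],0.4]
    - [[0,0,0],[0.03,-2.0,0],0.4]
    - [[0,0,0],[0.03,-3.2,0],0.4]
    - [[0,0,0],[0.03,-4.4,0],0.4]
    - [[0,0,0],[0.03,-5.5,0],0.4]
    - [[0,0,0],[0.03,-6.3,0],0.4]
    - [[0,0,0],[0.03,-6.73,0],0.4]
    - [[0,0,0],[0.03,-6.73,0],0.4]
    - [[0,0,0],[0.03,-6.73,0],0.4]
    - [[0,0,0],[0.03,-6.73,0],0.4]
    - [[0,0,0],[0.03,-6.73,0],0.4]

```text
time_s: 10.55
tool_pos: [0.5277, -0.0357, 0.1411]
ee_rot: [3.142, -0.0, 2.881]
ft_force: [0.3, -0.4, 0.3]
opening: 0.0608
grip_force: 0.0
```

```bash
python3 - <<'E'
from h import *
s=eyes.camera('scene'); print(arm.state()['tool_pos'])
cv2.imwrite('pics/crop3.png',cv2.resize(s['color'][110:260,230:430],(800,600),interpolation=cv2.INTER_CUBIC))
E
```

```text
[ 0.52769455 -0.03599352  0.14114363]
```

View pics/crop3.png

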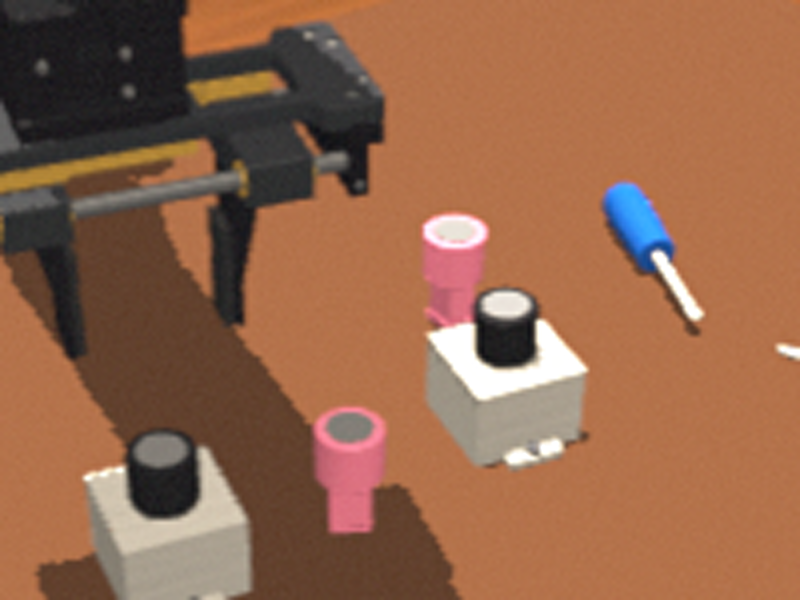

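Die A sits as before, with its cap at (507,305). B's cap is still at (162,448), below the gripper. I'll descend on B.

arm_command:
  steps:
    - [[0,0,0],[0,-0.03,-0.9],0.4]
    - [[0,0,0],[0,-0.03,-1.7],0.4]
    - [[0,0,0],[0,-0.03,-2.3],0.4]
    - [[0,0,0],[0,-0.03,-2.65],0.4]
    - [[0,0,0],[0,-0.03,-2.85],0.4]
    - [[0,0,0],[0,-0.03,-2.96],0.4]
    - [[0,0,0],[0,-0.03,-2.96],0.4]
    - [[0,0,0],[0,-0.03,-2.96],0.4]

```text
time_s: 11.4
tool_pos: [0.5282, -0.038, 0.0531]
ee_rot: [3.141, 0.001, 2.879]
ft_force: [1.2, -0.6, 0.4]
opening: 0.0611
grip_force: 0.0
```

arm_command:
  steps:
    - [[0,0,0],[0,0,0],0.1]
    - [[0,0,0],[0,0,0],-0.1]
    - [[0,0,0],[0,0,0],-0.4]
    - [[0,0,0],[0,0,0],-1]
    - [[0,0,0],[0,0,0],-1]
    - [[0,0,0],[0,0,0],-1]
    - [[0,0,0],[0,0,0],-1]
  grip_force: 35

```text
time_s: 12.1
tool_pos: [0.5279, -0.0377, 0.0526]
ee_rot: [3.141, 0.0, 2.879]
ft_force: [-0.1, 2.3, 1.2]
opening: 0.0336
grip_force: 34.9
```

arm_command:
  steps:
    - [[0,0,0],[0,0,0.01],-1]
    - [[0,0,0],[0,0,0.02],-1]
    - [[0,0,0],[0,0,0.03],-1]
    - [[0,0,0],[0,0,0.04],-1]
    - [[0,0,0],[0,0,0.05],-1]
    - [[0,0,0],[0,0,0.06],-1]
    - [[0,0,0],[0,0,0.06],-1]

```text
time_s: 12.8
tool_pos: [0.5274, -0.0382, 0.0541]
ee_rot: [-3.141, -0.0, 2.879]
ft_force: [0.4, 1.5, -4.8]
opening: 0.0332
grip_force: 34.9
```

arm_command:
  steps:
    - [[0,0,0],[0,0,0.01],-1]
    - [[0,0,0],[0,0,0.02],-1]
    - [[0,0,0],[0,0,0.02],-1]

```text
time_s: 13.1
tool_pos: [0.5276, -0.0383, 0.0549]
ee_rot: [-3.141, -0.0, 2.879]
ft_force: [0.6, 0.4, -3.4]
opening: 0.0333
grip_force: 34.9
```

arm_command:
  steps:
    - [[0,0,0],[0,0,0.01],-1]
    - [[0,0,0],[0,0,0.02],-1]
    - [[0,0,0],[0,0,0.02],-1]

```text
time_s: 13.4
tool_pos: [0.5277, -0.0382, 0.0555]
ee_rot: [-3.141, 0.0, 2.879]
ft_force: [0.8, -0.6, -3.0]
opening: 0.033
grip_force: 34.9
```

arm_command:
  steps:
    - [[0,0,0],[0,0,0.01],-1]
    - [[0,0,0],[0,0,0.02],-1]
    - [[0,0,0],[0,0,0.02],-1]

```text
time_s: 13.7
tool_pos: [0.5277, -0.0382, 0.0561]
ee_rot: [-3.141, 0.0, 2.879]
ft_force: [-0.3, -0.7, -3.2]
opening: 0.0331
grip_force: 34.9
```

arm_command:
  steps:
    - [[0,0,0],[0,0,0.01],-1]
    - [[0,0,0],[0,0,0.02],-1]
    - [[0,0,0],[0,0,0.02],-1]

```text
time_s: 14.0
tool_pos: [0.5277, -0.0381, 0.0567]
ee_rot: [-3.142, 0.0, 2.879]
ft_force: [-0.3, -0.9, -3.0]
opening: 0.0336
grip_force: 34.9
```

arm_command:
  steps:
    - [[0,0,0],[0,0,0.01],-1]
    - [[0,0,0],[0,0,0.02],-1]
    - [[0,0,0],[0,0,0.02],-1]

```text
time_s: 14.3
tool_pos: [0.5277, -0.038, 0.0573]
ee_rot: [3.142, 0.0, 2.879]
ft_force: [0.3, 0.4, -4.0]
opening: 0.0334
grip_force: 34.9
```

arm_command:
  steps:
    - [[0,0,0],[0,0,0.01],-1]
    - [[0,0,0],[0,0,0.02],-1]
    - [[0,0,0],[0,0,0.02],-1]

```text
time_s: 14.6
tool_pos: [0.5277, -0.038, 0.0579]
ee_rot: [3.142, 0.0, 2.879]
ft_force: [-0.6, 0.4, -3.9]
opening: 0.0333
grip_force: 34.9
```

arm_command:
  steps:
    - [[0,0,0],[0,0,0.01],-1]
    - [[0,0,0],[0,0,0.02],-1]
    - [[0,0,0],[0,0,0.02],-1]

```text
time_s: 14.9
tool_pos: [0.5277, -0.038, 0.0585]
ee_rot: [3.142, 0.0, 2.879]
ft_force: [1.0, -0.1, -3.7]
opening: 0.033
grip_force: 34.9
```

B has risen 5.9 mm, past the latest stop, at drag force only, so it is the worn one. I'll draw it out.

arm_command:
  steps:
    - [[0,0,0],[0,0,0.1],-1]
    - [[0,0,0],[0,0,0.2],-1]
    - [[0,0,0],[0,0,0.35],-1]
    - [[0,0,0],[0,0,0.5],-1]
    - [[0,0,0],[0,0,0.65],-1]
    - [[0,0,0],[0,0,0.8],-1]
    - [[0,0,0],[0,0,0.95],-1]
    - [[0,0,0],[0,0,1.1],-1]
    - [[0,0,0],[0,0,1.3],-1]
    - [[0,0,0],[0,0,1.5],-1]
    - [[0,0,0],[0,0,1.5],-1]
    - [[0,0,0],[0,0,1.5],-1]

```text
time_s: 16.1
tool_pos: [0.5278, -0.038, 0.1036]
ee_rot: [3.141, 0.0, 2.879]
ft_force: [0.1, -0.3, -1.1]
opening: 0.0334
grip_force: 34.9
```

arm_command:
  steps:
    - [[0,0,0],[0,0,0.4],-1]
    - [[0,0,0],[0,0,0.9],-1]
    - [[0,0,0],[0,0,1.3],-1]
    - [[0,0,0],[0,0,1.5],-1]
    - [[0,0,0],[0,0,1.5],-1]
    - [[0,0,0],[0,0,1.5],-1]

```text
time_s: 16.7
tool_pos: [0.5275, -0.038, 0.1482]
ee_rot: [-3.142, -0.0, 2.879]
ft_force: [-0.3, 0.5, -2.0]
opening: 0.0335
grip_force: 34.9
```

```bash
python3 - <<'E'
from h import *
s=eyes.camera('scene'); print(arm.state()['tool_pos'],arm.state()['ft_force'])
cv2.imwrite('pics/crop4.png',cv2.resize(s['color'][110:260,230:430],(800,600),interpolation=cv2.INTER_CUBIC))
E
```

```text
[ 0.5273291  -0.03796756  0.14797123] [ 0.239347   -0.15574459 -0.73924208]
```

View pics/crop4.png

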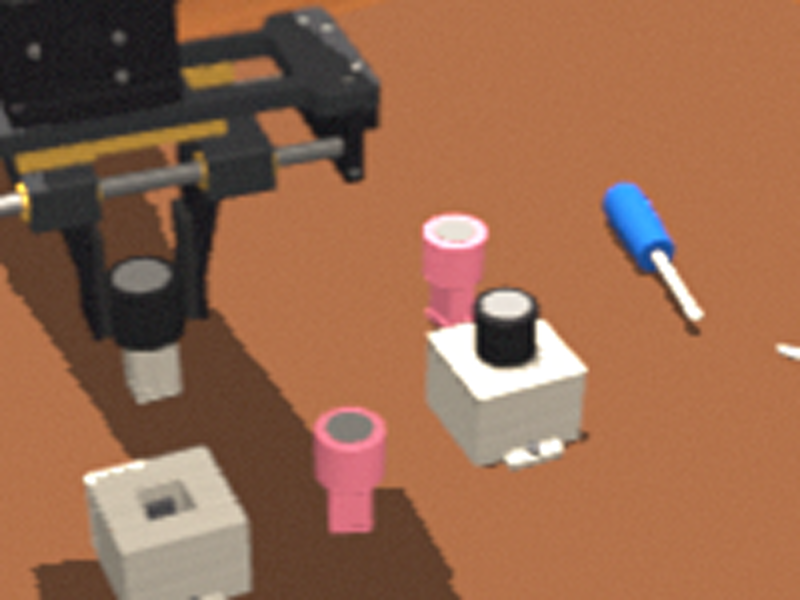

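The picture shows die B clear of its holder, head at (145,300) and shank at (155,370), hanging upright. The socket at (165,500) is empty. I'll carry it to the tray centre.

arm_command:
  steps:
    - [[0,0,0],[0.15,-0.5,0],-1]
    - [[0,0,0],[0.3,-1.3,0],-1]
    - [[0,0,0],[0.5,-2.3,0],-1]
    - [[0,0,0],[0.7,-3.3,0],-1]
    - [[0,0,0],[0.85,-4.3,0],-1]
    - [[0,0,0],[1.0,-5.3,0],-1]
    - [[0,0,0],[1.1,-6.1,0],-1]
    - [[0,0,0],[1.15,-6.5,0],-1]
    - [[0,0,0],[1.15,-6.67,0],-1]
    - [[0,0,0],[1.15,-6.67,0],-1]
    - [[0,0,0],[1.15,-6.67,0],-1]
    - [[0,0,0],[1.15,-6.67,0],-1]

```text
time_s: 17.95
tool_pos: [0.5624, -0.2366, 0.1484]
ee_rot: [3.141, -0.0, 2.881]
ft_force: [-0.4, 1.0, -0.7]
opening: 0.033
grip_force: 34.9
```

arm_command:
  steps:
    - [[0,0,0],[0,0,-0.5],-1]
    - [[0,0,0],[0,0,-1.1],-1]
    - [[0,0,0],[0,0,-1.7],-1]
    - [[0,0,0],[0,0,-2.3],-1]
    - [[0,0,0],[0,0,-2.8],-1]
    - [[0,0,0],[0,0,-3.1],-1]
    - [[0,0,0],[0,0,-3.3],-1]
    - [[0,0,0],[0,0,-3.4],-1]
    - [[0,0,0],[0,0,-3.4],-1]
    - [[0,0,0],[0,0,-3.4],-1]

```text
time_s: 18.95
tool_pos: [0.5626, -0.2384, 0.047]
ee_rot: [-3.142, 0.001, 2.879]
ft_force: [0.2, -0.4, -1.0]
opening: 0.0332
grip_force: 34.9
```

```bash
python3 - <<'E'
from h import *
s=eyes.camera('scene'); print(arm.state()['tool_pos'],arm.state()['ft_force'])
cv2.imwrite('pics/crop5.png',cv2.resize(s['color'][200:360,90:290],(750,600),interpolation=cv2.INTER_CUBIC))
E
```

```text
[ 0.5625736  -0.23837261  0.04707848] [ 0.35569628  0.29132475 -1.82703205]
```

View pics/crop5.png

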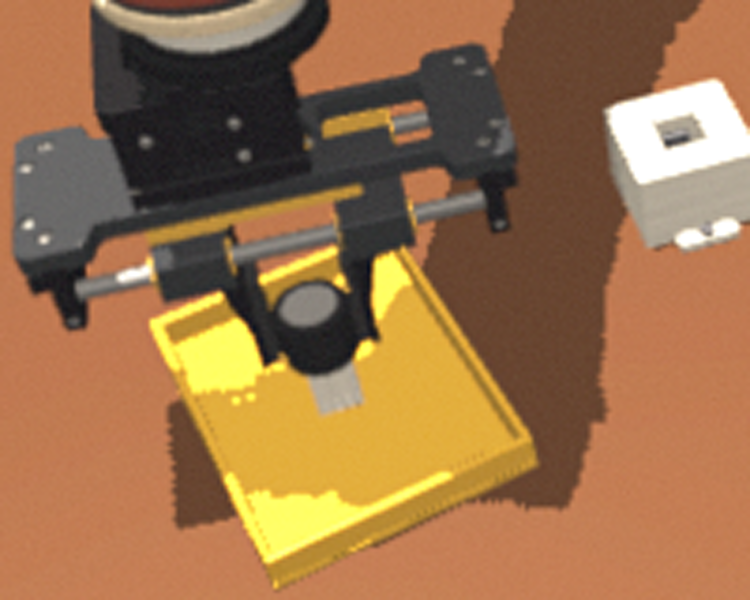

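Die B is held just above the middle of the tray floor, with its foot at (340,395) in the crop. I'll lower it until it touches.

arm_command:
  steps:
    - [[0,0,0],[0,0,-0.03],-1]
    - [[0,0,0],[0,0,-0.06],-1]
    - [[0,0,0],[0,0,-0.09],-1]
    - [[0,0,0],[0,0,-0.12],-1]
    - [[0,0,0],[0,0,-0.12],-1]

```text
time_s: 19.5
tool_pos: [0.5625, -0.2382, 0.0434]
ee_rot: [3.141, 0.001, 2.879]
ft_force: [-0.6, 0.6, 4.4]
opening: 0.0333
grip_force: 34.9
```

arm_command:
  steps:
    - [[0,0,0],[0,0,-0.02],-1]
    - [[0,0,0],[0,0,-0.02],-1]

```text
time_s: 19.7
tool_pos: [0.5628, -0.2383, 0.0433]
ee_rot: [3.141, 0.001, 2.879]
ft_force: [-2.7, 1.0, 10.2]
opening: 0.0329
grip_force: 35.0
```

It is on the floor. I'll ease the press off and release slowly.

arm_command:
  steps:
    - [[0,0,0],[0,0,0.02],-1]
    - [[0,0,0],[0,0,0.02],-1]
    - [[0,0,0],[0,0,0.02],-1]

```text
time_s: 20.0
tool_pos: [0.5625, -0.2382, 0.0433]
ee_rot: [3.141, 0.001, 2.879]
ft_force: [-1.7, 1.1, 6.0]
opening: 0.0329
grip_force: 34.9
```

arm_command:
  steps:
    - [[0,0,0],[0,0,0],-0.21]
    - [[0,0,0],[0,0,0],-0.18]
    - [[0,0,0],[0,0,0],-0.14]
    - [[0,0,0],[0,0,0],-0.05]
    - [[0,0,0],[0,0,0],0.1]
    - [[0,0,0],[0,0,0],0.4]
    - [[0,0,0],[0,0,0],0.4]
    - [[0,0,0],[0,0,0],0.4]
  grip_force: 5

```text
time_s: 20.8
tool_pos: [0.5621, -0.2382, 0.0428]
ee_rot: [-3.142, -0.0, 2.879]
ft_force: [0.7, -0.7, -0.5]
opening: 0.0589
grip_force: 0.0
```

arm_command:
  steps:
    - [[0,0,0],[0,0,0.3],0.4]
    - [[0,0,0],[0,0,0.9],0.4]
    - [[0,0,0],[0,0,1.8],0.4]
    - [[0,0,0],[0,0,2.9],0.4]
    - [[0,0,0],[0,0,3.8],0.4]
    - [[0,0,0],[0,0,4],0.4]
    - [[0,0,0],[0,0,4],0.4]
    - [[0,0,0],[0,0,4],0.4]
    - [[0,0,0],[0,0,4],0.4]

```text
time_s: 21.7
tool_pos: [0.5615, -0.2378, 0.1616]
ee_rot: [-3.141, -0.002, 2.879]
ft_force: [0.6, -0.8, -0.5]
opening: 0.061
grip_force: 0.0
```

```bash
python3 - <<'E'
from h import *
s=eyes.camera('scene'); cv2.imwrite('pics/end.png',s['color']); print(arm.state()['time_s'])
E
```

```text
21.75
```

View pics/end.png

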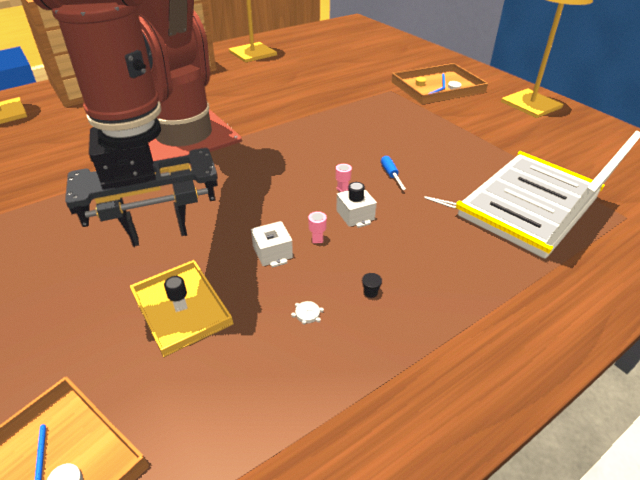

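The worn die stands upright in the tray at (178,295) and the sound die is in its holder at (357,193). Nothing else has moved and the gripper is clear, so I'm handing in.

```bash
python3 -c "from plant import arm; print(arm.close_job())"
```

```text
the job is handed in; nothing more can be done
None
```

The job is handed in at about 22 s: the left die held at about 12 N (highest reading 15.5 N) and is back in its holder, the right die was worn and slid out at about 3–5 N of drag (so it never saw 12 N) and stands in the gold tray, and nothing else was disturbed.

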